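Close the filling tub and hold the chiller hatch for it

TASK

Close the filling tub for the chiller: press its loose blue lid down until it sits fully home and level on the rim, leaving the tub standing where it is. Then take the chiller's hatch by its black bar, raise it past its balance point without letting it fly up to its stop, and ease it back to a few degrees below that point. Finish while still holding the bar there, so that I can slide the tub in and the hatch drops shut when you let go; leave the other things on the bench undisturbed.

Things in the scene. Friction and masses are not known exactly. Their poses are not given: they have to be found in the camera images.
- tub: round white plastic tub of filling, loose but not to be moved, about 0.8 kg: outer diameter 120 mm at the rim, 90 mm high, wall 4 mm. Origin at the centre of its underside, z up. It stands on the left or the right of the chiller
- tub_rim (a point): centre of the tub's mouth, at the height of the rim (90 mm above the bench)
- lid_top (a point): centre of the flat top of the blue tub lid, z its upward normal. Disc 128 mm across, 6 mm thick; its tapered plug (105 mm across, 20 mm long) starts loose and crooked in the mouth, 5 to 12 mm proud, held up by a springy seal. About 10 N straight down on the middle (keep under 25 N) pushes it home for good: level, underside on the rim, this point 6 mm above tub_rim
- hatch_hinge (a point): middle of the hatch's hinge line, 152 mm above the bench, fixed to the chiller. y lies along the hinge; -x points level to the front, where the bar is. The chiller is a fixed stainless chest (well 220 mm deep, 380 mm wide, hatch top at 166 mm), machine box 163 mm high behind the hinge; it is turned by up to 0.2 rad
- bar_mid (a point): middle of the hatch's black round grab bar, 14 mm thick, along the hinge's y, free for 220 mm between brackets, nothing below. 43 mm clear between bar and panel edge: open a gripper only some 40 mm around it. At hatch angle q it is 265 cos q mm in front of the hinge and 265 sin q mm above it; its frame tips along. A gripper pointing down may stay upright while the round bar turns between the pads
- hatch_bar: the grab bar with its two brackets, carried by the hatch; its origin lies at the hinge line's midpoint, not at the bar
- hatch (a joint): hatch angle in rad: 0 closed and level, grows as the front rises, stop at 1.25. Torsion springs nearly carry the 2 kg hatch; it balances at 0.70 (40 degrees). Below, it sinks shut by itself (2 N at the bar closed, 0.5 N at 0.60); above, the springs swing it up to the stop. It rests nowhere between unless held. A few degrees below balance: 0.50 to 0.68; flying up: beyond 1.05
- scale: bystander: teal bench scale with a steel pan 180 mm across, 143 mm high, origin under its base; stands on the side of the chiller where the tub is not
- mould: bystander: dark red wooden mould paddle lying flat, 243 mm long, 32 mm high
- scraper: bystander: steel dough scraper with wooden grip lying flat, 140 mm wide, 20 mm high
- rolling_pin: bystander: small tapered wooden rolling pin, 200 mm long, 28 mm thick
- bowl: bystander: steel bowl, 140 mm across, 55 mm high
- tub_done: bystander: second white tub, closed with a yellow lid, 128 mm across, 96 mm high
- syrup: bystander: amber jar with steel cap, 76 mm across, 120 mm high
Not all that is in view belongs to the job. Of the things shaped like the part that bears lid_top, the blue one is meant.

How it is judged (in metres and radians):
On the way, in this order (a step that is already met when the one before it is completed fails the run):
1. the blue lid is pressed home: on the rim to within 1.5 mm and level to 0.03 rad (z of lid_top in the frame of tub below 0.0975 m and angle between lid_top's own z axis and vertical below 0.03 rad and horizontal distance between lid_top and tub_rim below 0.006 m), for 0.2 s.
2. the hatch is raised past its balance point (beyond 0.73 rad) (value of joint hatch above 0.73 rad), for 0.1 s.
At the end, for the whole second after the job is handed in: The fingers hold the bar (over 0.2 N) and the hatch stands still between 0.50 and 0.68 rad, just below its balance point at 0.70; the tub stands upright within 30 mm of where it was, its lid home within 1.5 mm and level within 0.03 rad (all of step 1 and value of joint hatch between 0.5 and 0.68 rad and velocity of joint hatch between -0.05 and 0.05 rad/s and contact force between hatch_bar and the fingers above 0.2 N and distance of tub from where it was at the start of the episode below 0.03 m and angle between tub's own z axis and vertical below 0.05 rad); the arm keeps its last pose, push and grip.
It fails at once if the hatch flies up (beyond 1.05 rad) (value of joint hatch above 1.05 rad).
It fails at once if a bystander is moved by more than 30 mm (distance of any of scale, mould, scraper, rolling_pin, bowl, tub_done, syrup from where it was at the start of the episode above 0.03 m).
It also fails if it takes over 54 s, if anything falls off the work surface, if the arm or the gripper's body presses on something with over 40 N, if the wrist force passes 120 N, or if a joint passes its speed limit or range.

ROBOT

A 6-joint arm with a two-finger parallel gripper is mounted at the origin on the work surface. World frame = base frame: x ahead of the robot, y to its left, z up, the work surface at z = 0. Lengths are in mm, angles in rad, forces in N, time in s.
With the tool pointing down it reaches from about 275 to 1000 mm from the base axis. Payload 8.4 kg.
Tool frame: the origin (TCP) lies on the mounting face of the last link; the fingertips stand 173 mm ahead of it and the grasp point (between the pads) lies 155 mm ahead of it; z points along the fingers, y is the direction in which the jaws open and shut (so a half turn about z gives the same grasp; the last joint's range is limited). The gripper opens to 85 mm and grips with 20 to 120 N. Pads are 22 mm wide; open, the fingers measure 114 mm over their backs; the gripper's body (76 mm by 85 mm) begins 54 mm behind the grasp point. The pads swing forward as they close: fully open they stand 13 mm farther back than shut.
Start: joints at [1.236, 0.353, 1.633, -0, 1.155, -0.002], TCP at [204.181, 590.711, 404.681] pointing down, gripper open.
Joint ranges: [-2.63, 2.63], [-0.92, 2.1], [0.06, 2.66], [-1.3, 4.44], [0, 2.69], [-3.02, 3.02]. Speed limits (rad/s): [2.22, 2.22, 2.79, 3.14, 3.14, 3.14].

INTERFACE

Orientations are given as [roll, pitch, yaw] about the fixed x, y, z axes, in that order (R = Rz(yaw) Ry(pitch) Rx(roll)).
In Python, from rig import r, grab_frame, spotter gives the robot as it stands.
- The arm moves only by the tool apply_moves, never from a script. Its argument "motion" is text: rows parted by semicolons, each of 5 numbers parted by spaces: the opening, from -1 (shut) to 1 (fully open), then the shift along the tool's x, y, z as a fraction of full scale, then the turn about the tool's z as a fraction of full scale. In form: hand x y z twist; .... A call has 1 to 20 rows; each row is the pose to reach, as a shift and turn from the pose commanded when the call began, along the tool's axes at that moment, turning the shorter way round; what a row does not reach only later rows make up. Full scale, the value 1, is 1 m for a shift and pi rad for a turn. A row lasts 1/12 s, in which the tool goes at most 41.7 mm and 7.16 degrees, less where a joint would pass 70% of its speed; a pose out of reach is approached as far as the arm can. A call with a number of a shift or a turn outside -1 to 1 is refused whole. A call with a gripper value outside its range is refused whole. The fingers move at their own pace and stop on an object; "squeeze" is the grip in N (left out, the last holds). Time passes only in rows, so rows that repeat a pose let the fingers close. It gives the time, the measured TCP pose, the force and the opening at its end, in the units of the state.
- r.sense(): the state, without advancing time (a new reading comes with each control period).
- grab_frame(name): name is "scene" or "top"; returns a dict with "img" (384x512x3 uint8, red, green, blue), "fx", "fy", "cx", "cy" (pixels), "dist_coeffs" ([k1, k2, p1, p2, k3] as OpenCV has them; the pictures are not rectified), "R" (3x3) and "t" (3): a world point X has camera coordinates R X + t. Camera axes: x right, y down, z forward; pixel columns grow to the right and rows downward; lengths in mm; the calibration is good to about 2 mm. A picture is of the moment at which its call begins. There is no depth.
- r.sign_off(): hands the job in, once; it reports no verdict.
Trained networks look in the newest picture that a camera, given by its name, has taken for a name from the list of things; names that differ only in an ending like _2 or _b are one class to them, and where a whole thing is asked for, a point or a joint stands for the part that bears it (a point fixed in the world has none). Each returns a list of dicts, best first, with "conf" (0 to 1); they miss things now and then, are a little off and sometimes report something else, mostly with a low value. They report only what shows in the picture. A call takes as long as a camera call. They do not tell look-alikes from the thing itself.
- spotter.boxes_of(query, camera): "point" ([x, y, z] in mm, in world coordinates, good to about 4 mm: the middle of the surface that is visible of it).
- spotter.place_of(query, camera): "point" ([x, y, z] in mm, in world coordinates, good to about 4 mm: a listed point, or the origin of a listed thing).
The state is a dict: "clock": time; "qpos": joint angles; "qvel": joint speeds; "joint_efforts": joint torques, N m; "eef_pos": TCP position; "tcp_rot": TCP orientation; "contact_force": force on the tool from outside, world axes, zero at the start; "wrist_torque": the same for the moment, N m; "opening": opening from 0.0 (shut) to 1.0 (fully open).
Only numpy, scipy, OpenCV 4.12 (cv2) and the standard library are available. Lean on these libraries where they do the work, as an engineer would, in place of code of your own. Each camera call takes 0.05 s, during which the arm holds its last target.

## Working session

There is one attempt and no reset: what is moved stays moved. The work goes in short steps, Python scripts to look and compute and a tool call to move; the robot and the scene stay as the last step left them, time stands still between calls to the robot, and variables do not carry over. Pictures are saved under pics/ and viewed, and the job is handed in when it is done.

Besides the shell and the picture viewer there is one more tool, called after "Call:" by a JSON object that holds its "api" and its "payload". apply_moves: Moves the arm, as the interface text tells. Its arguments: {"type":"object","properties":{"motion":{"type":"string"},"squeeze":{"type":"number"}},"required":["motion"]}

```bash
mkdir -p pics; python3 - <<'E'
from rig import r, grab_frame, spotter
import cv2
s=r.sense(); print(s)
for c in ("scene","top"):
    f=grab_frame(c); cv2.imwrite(f"pics/{c}0.png",f["img"][:,:,::-1]); print(c,f["t"],f["R"])
    for q in ("lid_top","tub_rim","tub","bar_mid","hatch_hinge"):
        print(c,q,[([round(v) for v in d["point"]],round(d["conf"],2)) for d in spotter.place_of(q,c)])
    print([([round(v) for v in d["point"]],round(d["conf"],2)) for d in spotter.boxes_of("lid_top",c)])
E
```

```text
{'clock': 0.0, 'qpos': array([ 1.23558039e+00,  3.53657402e-01,  1.63413646e+00, -2.01316170e-05,
        1.15520338e+00, -2.38643828e-03]), 'qvel': array([ 3.76145077e-04, -5.81701839e-04, -8.02454651e-04, -7.25173319e-05,
        8.73166413e-04, -9.13726482e-04]), 'joint_efforts': array([ 3.07436072e-03, -6.05255270e+01, -3.42067516e+01,  2.77393847e-04,
        9.36707453e-03, -3.12384077e-05]), 'eef_pos': array([204.11646811, 590.4801494 , 403.95473962]), 'tcp_rot': array([-3.14018802e+00,  1.50545065e-05,  2.80877130e+00]), 'contact_force': array([ 0.69263324,  0.82862523, -0.67559093]), 'wrist_torque': array([ 0.01219214, -0.00177876,  0.00875811]), 'opening': 0.9981601813885037}
scene [-317.83196654 -152.07594809 1780.45044189] [[ 0.63076249  0.77595232 -0.00605648]
 [ 0.47173171 -0.38963893 -0.79098084]
 [-0.61612326  0.49606401 -0.61181094]]
scene lid_top [([289, -465, 25], 0.91), ([466, -397, 106], 0.57)]
scene tub_rim [([468, -398, 1], 0.63), ([472, -394, 85], 0.58)]
scene tub [([470, -398, 2], 0.74)]
scene bar_mid [([502, -70, 149], 0.63)]
scene hatch_hinge [([764, -22, 152], 0.66)]
[([291, -463, 26], 0.81), ([474, -400, 105], 0.66)]
top [ -26.3251233   528.98166872 1578.39104173] [[ 0.01549794 -0.99987675 -0.00250857]
 [-0.99622876 -0.01522709 -0.0854189 ]
 [ 0.08537017  0.00382292 -0.99634197]]
top lid_top [([468, -398, 99], 0.8), ([288, -462, 24], 0.71)]
top tub_rim []
top tub [([468, -401, 0], 0.51), ([336, -322, -2], 0.39)]
top bar_mid [([502, -70, 153], 0.63)]
top hatch_hinge [([759, -19, 153], 0.58)]
[([465, -397, 100], 0.76), ([288, -463, 26], 0.68)]
```

View pics/scene0.png

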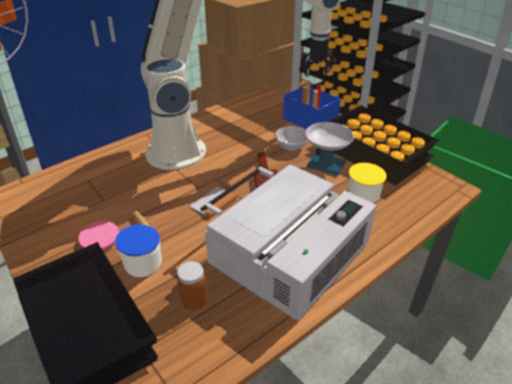

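View pics/top0.png

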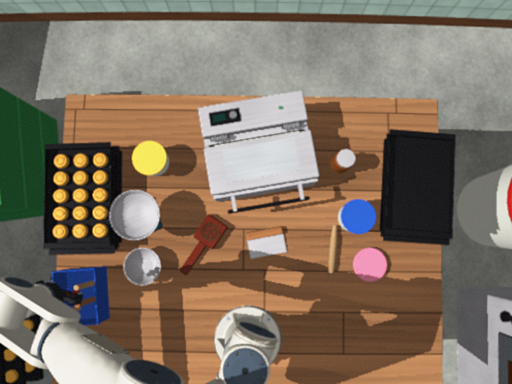

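```bash
python3 - <<'E'
from rig import r, grab_frame, spotter
import cv2, numpy as np
ims=[]
for c in ("scene","top"):
    f=grab_frame(c); K=np.array([[f["fx"],0,f["cx"]],[0,f["fy"],f["cy"]],[0,0,1]])
    pts=np.array([[288,-463,25],[468,-398,102],[502,-70,152],[762,-20,152],[336,-322,0]],float)
    p=cv2.projectPoints(pts,cv2.Rodrigues(f["R"])[0],f["t"],K,np.array(f["dist_coeffs"],float))[0][:,0]
    print(c,p.round().tolist())
    u,v=p[1].astype(int); u=max(u,70);v=max(v,70)
    cr=f["img"][v-70:v+70,u-70:u+70,::-1]; ims.append(cv2.resize(cr,(390,390),interpolation=cv2.INTER_CUBIC) if cr.shape[0] else cr)
cv2.imwrite("pics/crop0.png",np.hstack(ims))
E
```

```text
scene [[97.0, 234.0], [136.0, 239.0], [234.0, 186.0], [305.0, 223.0], [144.0, 229.0]]
top [[370.0, 265.0], [358.0, 216.0], [269.0, 204.0], [256.0, 132.0], [332.0, 251.0]]
```

View pics/crop0.png

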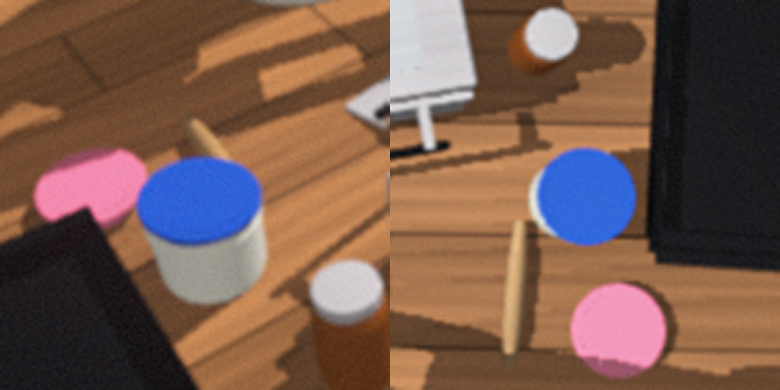

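The lid-shaped things are the pink one (top 370,265 / scene 97,234; on the bench), the yellow one (top 149,158; on tub_done) and the blue one (top 358,216 / scene 138,239). The crop shows the blue one sitting tilted on an open white tub, so that is the lid meant. Next I'll refine the lid centre and the bar line.

```bash
cat > h.py <<'E'
from rig import r, grab_frame, spotter
import cv2, numpy as np
def cam(f):
    return np.array([[f["fx"],0,f["cx"]],[0,f["fy"],f["cy"]],[0,0,1.]]),np.array(f["dist_coeffs"],float),np.array(f["R"]),np.array(f["t"])
def ray(f,uv):
    K,d,R,t=cam(f); p=cv2.undistortPoints(np.array([[uv]],float),K,d)[0,0]
    return -R.T@t, R.T@np.array([p[0],p[1],1])
def atz(f,uv,z):
    o,d=ray(f,uv); return o+d*(z-o[2])/d[2]
def proj(f,X):
    K,d,R,t=cam(f); return cv2.projectPoints(np.array(X,float).reshape(-1,3),cv2.Rodrigues(R)[0],t,K,d)[0][:,0]
def tri(a,b):
    A=np.zeros((3,3));B=np.zeros(3)
    for o,d in(a,b):
        d=d/np.linalg.norm(d);P=np.eye(3)-np.outer(d,d);A+=P;B+=P@o
    return np.linalg.solve(A,B)
E
python3 - <<'E'
from h import *
F={}
rays=[]
for c,w in (("scene",(100,200,215,260)),("top",(330,190,390,245))):
    f=F[c]=grab_frame(c)
    hsv=cv2.cvtColor(f["img"],cv2.COLOR_RGB2HSV)
    m=cv2.inRange(hsv,(105,130,90),(125,255,255)); k=np.zeros_like(m)
    x0,x1,y0,y1=(100,200,215,290) if c=="scene" else (330,390,190,245)
    k[y0:y1,x0:x1]=m[y0:y1,x0:x1]
    M=cv2.moments(k,True); uv=(M["m10"]/M["m00"],M["m01"]/M["m00"]); print(c,uv,M["m00"],atz(f,uv,103)); rays.append(ray(f,uv))
print("lid tri",tri(*rays))
f=F["top"]; g=cv2.cvtColor(f["img"],cv2.COLOR_RGB2GRAY)
# bar: dark pixels near line
k=(g<60); pts=[]
for u in range(232,308):
    col=g[194:216,u].astype(int); v=194+col.argmin(); pts.append((u,v,col.min()))
pts=np.array(pts);
a,b=pts[pts[:,2]<60][:,0],pts[pts[:,2]<60][:,1]
p=np.polyfit(a,b,1); res=b-np.polyval(p,a); ok=abs(res)<1.5; p=np.polyfit(a[ok],b[ok],1); print(ok.sum(),p)
P=[atz(f,(u,np.polyval(p,u)),152) for u in (232,306)]; print(P)
d=P[0]-P[1]; print("psi",np.arctan2(-d[0],d[1]))
cr=f["img"][80:230,180:350,::-1]; cv2.imwrite("pics/bar.png",cv2.resize(cr,None,fx=4.4,fy=4,interpolation=cv2.INTER_CUBIC))
E
```

```text
scene (136.98282442748092, 239.8091603053435) 1048.0 [ 474.214422   -399.26992818  103.        ]
top (358.230605738576, 216.22741764080766) 941.0 [ 467.63098772 -398.11848726  103.        ]
lid tri [ 468.35878027 -398.39543825   98.01919226]
68 [-1.74073803e-01  2.51448075e+02]
[array([476.72323556,  58.40098041, 152.        ]), array([ 526.15062975, -201.44822257,  152.        ])]
psi 0.18797010853958537
```

View pics/bar.png

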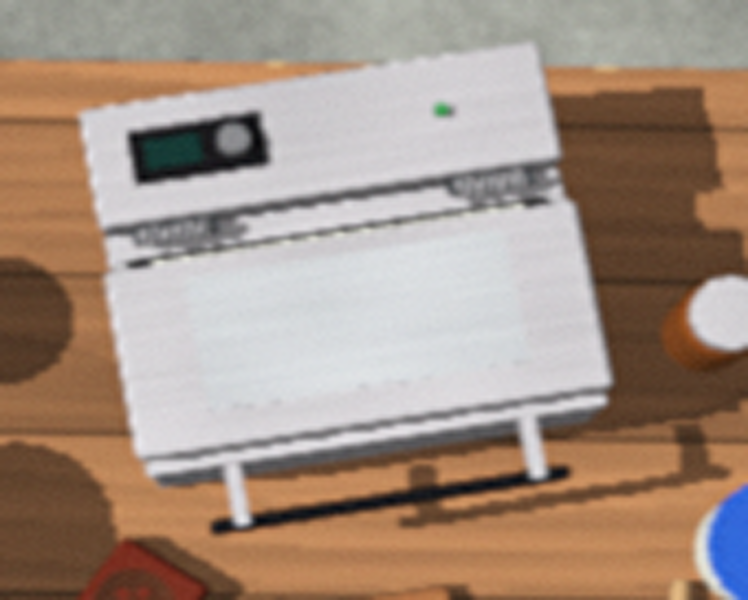

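Top view: the bar runs from (229,211) to (309,200) in the full picture, so yaw is about 0.188 and bar_mid about (501.5,-70,151). The lid centre is at about (468.5,-398.5). I'll move over the lid with the jaws shut.

Call:
{"api": "apply_moves", "payload": {"motion": "-1 -0.572 -0.848 0 0.334;-1 -0.572 -0.848 0 0.334;-1 -0.572 -0.848 0 0.334;-1 -0.572 -0.848 0 0.334;-1 -0.572 -0.848 0 0.334;-1 -0.572 -0.848 0 0.334;-1 -0.572 -0.848 0 0.334;-1 -0.572 -0.848 0 0.334;-1 -0.572 -0.848 0 0.334;-1 -0.572 -0.848 0 0.334;-1 -0.572 -0.848 0 0.334;-1 -0.572 -0.848 0 0.334;-1 -0.572 -0.848 0 0.334;-1 -0.572 -0.848 0 0.334;-1 -0.572 -0.848 0 0.334;-1 -0.572 -0.848 0 0.334;-1 -0.572 -0.848 0 0.334;-1 -0.572 -0.848 0 0.334;-1 -0.572 -0.848 0 0.334;-1 -0.572 -0.848 0 0.334", "squeeze": 30}}

```text
clock: 2.57
eef_pos: [418.8, -216.9, 404.9]
tcp_rot: [3.141, 0.0, 1.759]
contact_force: [0.7, 0.6, 1.2]
opening: 0.002
```

Call:
{"api": "apply_moves", "payload": {"motion": "-1 -0.188 0.015 0.03 0;-1 -0.188 0.015 0.05 0;-1 -0.188 0.015 0.07 0;-1 -0.188 0.015 0.09 0;-1 -0.188 0.015 0.1 0;-1 -0.188 0.015 0.105 0;-1 -0.188 0.015 0.105 0;-1 -0.188 0.015 0.105 0"}}

```text
clock: 3.23
eef_pos: [468.6, -396.2, 298.9]
tcp_rot: [-3.14, -0.002, 1.759]
contact_force: [-0.1, -0.2, 0.0]
opening: -0.003
```

```bash
python3 - <<'E'
from h import *
print(r.sense()["eef_pos"],r.sense()["contact_force"])
ims=[]
for c in ("scene","top"):
    f=grab_frame(c); u,v=proj(f,[468.5,-398.5,110])[0].astype(int); u,v=max(u,70),max(v,70)
    ims.append(cv2.resize(f["img"][v-70:v+70,u-70:u+70,::-1],(390,390),interpolation=cv2.INTER_CUBIC))
cv2.imwrite("pics/pre.png",np.hstack(ims))
E
```

```text
[ 468.5729362  -396.24079165  298.88737217] [-0.10078646 -0.16930361  0.04264007]
```

View pics/pre.png

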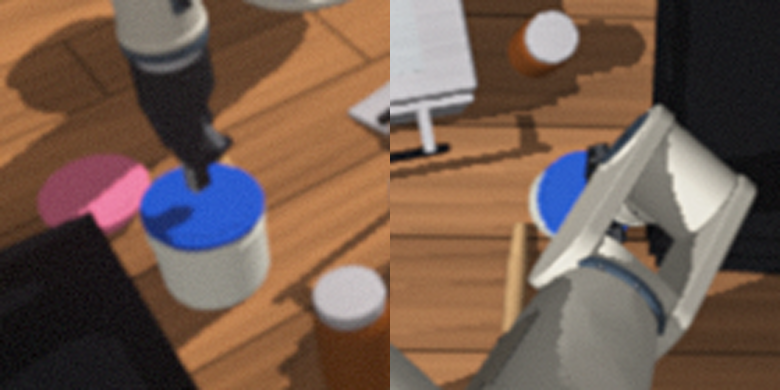

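The tip sits over the middle of the blue lid (left crop about 198,180, which is above the disc because of its height). Descending gently.

Call:
{"api": "apply_moves", "payload": {"motion": "-1 -0.002 0 0.008 0;-1 -0.002 0 0.014 0;-1 -0.002 0 0.018 0;-1 -0.002 0 0.02 0;-1 -0.002 0 0.022 0;-1 -0.002 0 0.024 0;-1 -0.002 0 0.026 0"}}

```text
clock: 3.92
eef_pos: [469.5, -398.4, 274.0]
tcp_rot: [3.141, 0.001, 1.76]
contact_force: [0.4, 0.1, 0.8]
opening: 0.004
```

Call:
{"api": "apply_moves", "payload": {"motion": "-1 0 0 0.001 0;-1 0 0 0.002 0;-1 0 0 0.003 0;-1 0 0 0.003 0"}}

```text
clock: 4.25
eef_pos: [469.2, -398.3, 270.5]
tcp_rot: [-3.141, -0.0, 1.759]
contact_force: [0.0, -0.6, -0.2]
opening: 0.002
```

```bash
python3 - <<'E'
from h import *
f=grab_frame("scene"); u,v=proj(f,[468.5,-398.5,110])[0].astype(int)
cv2.imwrite("pics/p2.png",cv2.resize(f["img"][v-50:v+50,u-50:u+50,::-1],(590,590),interpolation=cv2.INTER_CUBIC))
print(proj(f,[469,-398.4,98])-[u-50,v-50])
E
```

```text
[[51.71613617 53.93149009]]
```

View pics/p2.png

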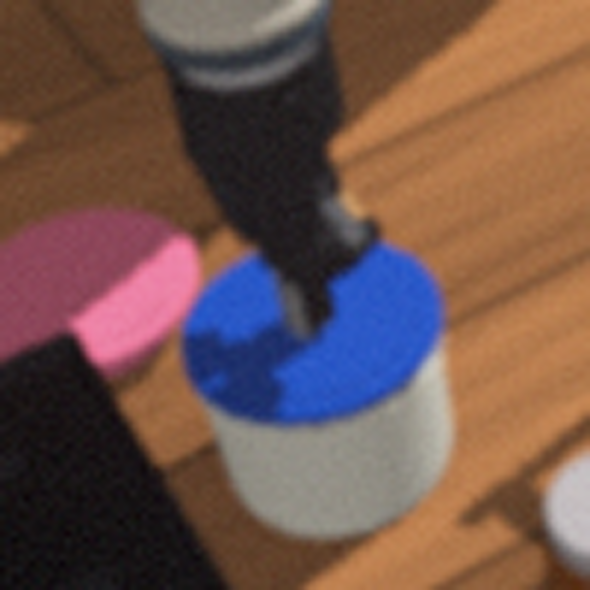

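The tip is at crop (305,330), in the lid's middle and close to contact. Continuing down.

Call:
{"api": "apply_moves", "payload": {"motion": "-1 0 0 0.001 0;-1 0 0 0.002 0;-1 0 0 0.003 0;-1 0 0 0.003 0"}}

```text
clock: 4.63
eef_pos: [469.3, -398.3, 269.5]
tcp_rot: [3.142, 0.0, 1.759]
contact_force: [-5.2, 3.7, 19.9]
opening: 0.003
```

Call:
{"api": "apply_moves", "payload": {"motion": "-1 0 0 0 0;-1 0 0 0 0;-1 0 0 0 0"}}

```text
clock: 4.88
eef_pos: [469.2, -398.3, 269.5]
tcp_rot: [3.141, 0.0, 1.759]
contact_force: [-5.1, 4.0, 20.0]
opening: -0.002
```

```bash
python3 - <<'E'
from h import *
f=grab_frame("scene"); u,v=proj(f,[468.5,-398.5,110])[0].astype(int)
cv2.imwrite("pics/p3.png",cv2.resize(f["img"][v-50:v+50,u-50:u+50,::-1],(590,590),interpolation=cv2.INTER_CUBIC))
print(spotter.place_of("lid_top","scene"),spotter.place_of("tub","scene"))
E
```

```text
[{'point': [291.8, -465.5, 29.9], 'conf': 0.95}, {'point': [467.4, -399.2, 98.7], 'conf': 0.85}] [{'point': [470.2, -399.6, 2.8], 'conf': 0.9}]
```

View pics/p3.png

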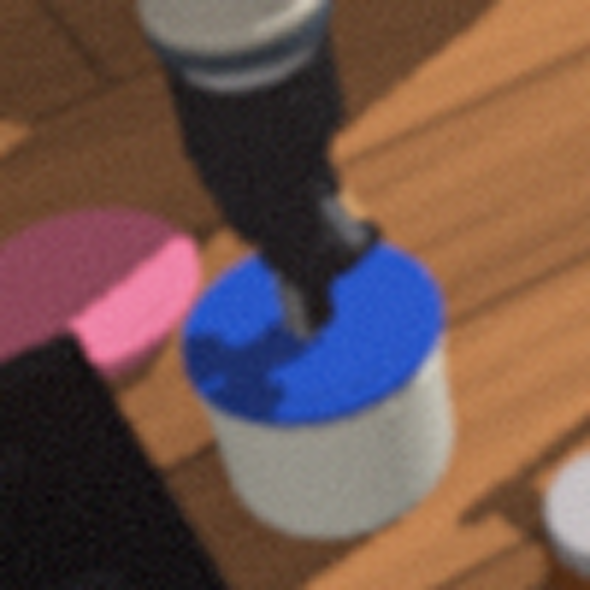

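Call:
{"api": "apply_moves", "payload": {"motion": "-1 0 0 -0.02 0;-1 0 0 -0.05 0;-1 0 0 -0.09 0;-1 0.04 0 -0.12 0;-1 0.08 0 -0.12 0;-1 0.12 0 -0.12 0;-1 0.16 0 -0.12 0;-1 0.2 0 -0.12 0;-1 0.23 0 -0.12 0;-1 0.23 0 -0.12 0"}}

```text
clock: 5.87
eef_pos: [424.3, -168.2, 387.3]
tcp_rot: [-3.14, -0.003, 1.762]
contact_force: [-1.0, 0.8, -0.1]
opening: -0.002
```

```bash
python3 - <<'E'
from h import *
ims=[]
th=np.linspace(0,2*np.pi,200)
for c,w in (("scene",(95,200,215,290)),("top",(330,390,190,245))):
    f=grab_frame(c); x0,x1,y0,y1=w
    hsv=cv2.cvtColor(f["img"],cv2.COLOR_RGB2HSV); k=np.zeros(hsv.shape[:2],np.uint8)
    k[y0:y1,x0:x1]=cv2.inRange(hsv,(105,130,60),(125,255,255))[y0:y1,x0:x1]
    M=cv2.moments(k,True); uv=(M["m10"]/M["m00"],M["m01"]/M["m00"]); X=atz(f,uv,93.5); print(c,M["m00"],X)
    cnt=max(cv2.findContours(k,0,1)[0],key=cv2.contourArea)
    print(cv2.fitEllipse(cnt))
    P=proj(f,np.c_[X[0]+64*np.cos(th),X[1]+64*np.sin(th),0*th+96]); print("model",cv2.fitEllipse(P.astype(np.float32)))
    u,v=int(uv[0]),int(uv[1])
    im=cv2.resize(f["img"][v-45:v+45,u-45:u+45,::-1],(390,390),interpolation=cv2.INTER_CUBIC)
    for z,col in((96,(0,255,0)),):
        Q=((P-[u-45,v-45]+.5)*390/90).astype(np.int32); cv2.polylines(im,[Q],True,col,1)
    ims.append(im)
cv2.imwrite("pics/lid2.png",np.hstack(ims))
print(r.sense()["eef_pos"],r.sense()["contact_force"])
E
```

```text
scene 1006.0 [ 473.53119085 -398.89789278   93.5       ]
((137.568603515625, 241.97950744628906), (28.848682403564453, 42.21218490600586), 75.54434204101562)
model ((137.37481689453125, 241.9664306640625), (30.330184936523438, 45.33696365356445), 75.77583312988281)
top 884.0 [ 469.13088602 -399.43923945   93.5       ]
((357.9430236816406, 215.9581756591797), (32.270660400390625, 33.15705871582031), 151.15672302246094)
model ((358.09039306640625, 215.96786499023438), (34.55613708496094, 35.24836730957031), 143.39675903320312)
[ 426.06895733 -171.47506806  387.91941076] [ 0.6851789  -0.71427155  0.63815575]
```

View pics/lid2.png

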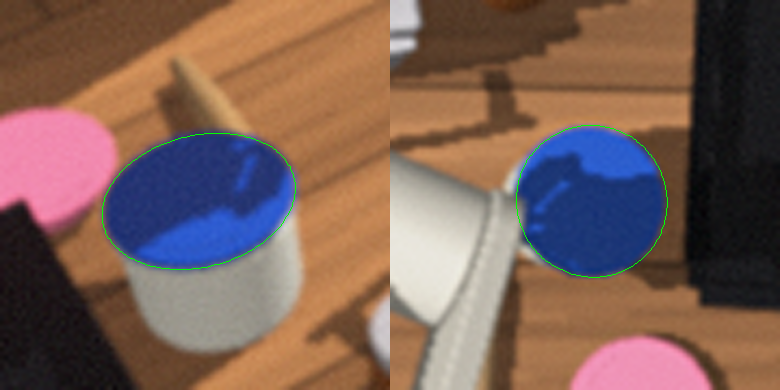

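```bash
python3 - <<'E'
from h import *
for nm in ("scene0","now"):
    f=grab_frame("scene"); img=f["img"] if nm=="now" else cv2.imread("pics/scene0.png")[:,:,::-1].copy()
    x0,x1,y0,y1=(95,200,215,290)
    hsv=cv2.cvtColor(img,cv2.COLOR_RGB2HSV); k=np.zeros(hsv.shape[:2],np.uint8)
    k[y0:y1,x0:x1]=cv2.inRange(hsv,(105,130,60),(125,255,255))[y0:y1,x0:x1]
    cnt=max(cv2.findContours(k,0,1)[0],key=cv2.contourArea); print(nm,cv2.fitEllipse(cnt),k.sum()/255)
# model: silhouette of a disc z 90..96 at tub centre for several heights/tilts
    th=np.linspace(0,2*np.pi,400)
    if nm=="now":
      for dz in (0,3,8):
        P=np.vstack([proj(f,np.c_[469+64*np.cos(th),-398.8+64*np.sin(th),0*th+z+dz]) for z in (90,96)]).astype(np.float32)
        h=cv2.convexHull(P); print(dz,cv2.fitEllipse(h),cv2.contourArea(h),P[:,1].min(),P[:,1].max())
    print(cnt[:,0,1].min(),cnt[:,0,1].max(),cnt[:,0,0].min(),cnt[:,0,0].max())
E
```

```text
scene0 ((136.9617919921875, 239.81204223632812), (29.545154571533203, 42.92603302001953), 82.23561096191406) 1048.0
225 255 116 158
now ((137.59017944335938, 242.01560974121094), (28.78707504272461, 42.34897994995117), 75.49466705322266) 1007.0
0 ((136.85348510742188, 241.82125854492188), (31.81548309326172, 45.65996170043945), 75.69120788574219) 1140.1987486649305 225.43848 258.23306
3 ((136.67198181152344, 241.07655334472656), (31.809226989746094, 45.730995178222656), 75.72207641601562) 1141.7431053064065 224.69574 257.48642
8 ((136.36851501464844, 239.83021545410156), (31.798175811767578, 45.849796295166016), 75.7734375) 1144.3031108468422 223.45302 256.23654
227 257 117 159
```

The lid is home. Its silhouette tilt went from 82.2° to 75.5° (level model 75.7°), and its centre row went from 239.8 to 242.0 (model 241.8 at zero proud). Next I'll move over the bar with the jaws open about 40 mm.

Call:
{"api": "apply_moves", "payload": {"motion": "-0.06 0.03 0.03 0 0;-0.06 0.05 0.06 0 0;-0.06 0.086 0.093 0 0;-0.06 0.086 0.093 0 0;-0.06 0.086 0.093 0 0;-0.06 0.086 0.093 0 0;-0.06 0.086 0.093 0 0"}}

```text
clock: 6.65
eef_pos: [501.0, -71.7, 387.3]
tcp_rot: [-3.141, 0.0, 1.758]
contact_force: [-0.5, 0.5, -1.0]
opening: 0.465
```

```bash
python3 - <<'E'
from h import *
s=r.sense(); print(s["eef_pos"],s["tcp_rot"],s["opening"],s["contact_force"])
ims=[]
for c in ("scene","top"):
    f=grab_frame(c); u,v=proj(f,[501.5,-70,152])[0].astype(int)
    print(c,[(np.round(d["point"]),d["conf"]) for d in spotter.place_of("bar_mid",c)])
    ims.append(cv2.resize(f["img"][v-55:v+55,u-55:u+55,::-1],(390,390),interpolation=cv2.INTER_CUBIC))
cv2.imwrite("pics/bar2.png",np.hstack(ims))
E
```

```text
[501.02322994 -71.70373606 387.3358227 ] [-3.14058447e+00  1.51962803e-04  1.75843269e+00] 0.4651541930331968 [-0.45028931  0.48662847 -0.97845229]
scene [(array([501., -68., 149.]), 0.9), (array([ 470., -400.,    2.]), 0.54)]
top []
```

View pics/bar2.png

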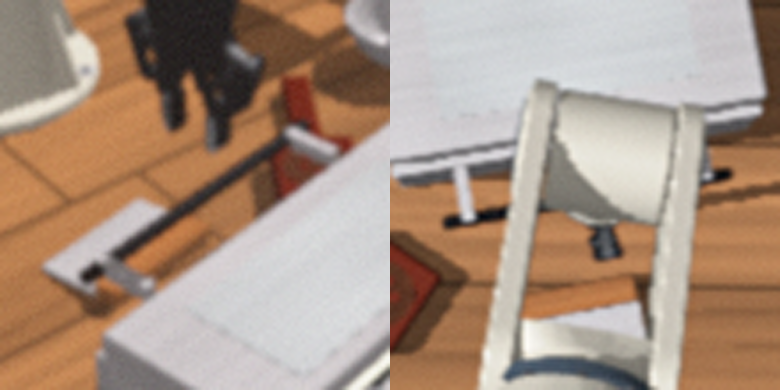

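Call:
{"api": "apply_moves", "payload": {"motion": "-0.06 0 0 0.03 0;-0.06 0 0 0.05 0;-0.06 0 0 0.065 0;-0.06 0 0 0.075 0;-0.06 0 0 0.082 0;-0.06 0 0 0.082 0;-0.06 0 0 0.082 0"}}

```text
clock: 7.43
eef_pos: [501.5, -70.7, 306.0]
tcp_rot: [3.141, 0.0, 1.759]
contact_force: [-0.1, 0.8, 0.4]
opening: 0.471
```

Call:
{"api": "apply_moves", "payload": {"motion": "-1 0 0 0 0;-1 0 0 0 0;-1 0 0 0 0;-1 0 0 0 0;-1 0 0 0 0;-1 0 0 0 0", "squeeze": 40}}

```text
clock: 7.93
eef_pos: [501.5, -70.5, 306.4]
tcp_rot: [3.141, 0.0, 1.76]
contact_force: [-2.6, -1.9, 6.9]
opening: 0.146
```

```bash
python3 - <<'E'
from h import *
s=r.sense(); print(s["eef_pos"],s["tcp_rot"],s["opening"],s["contact_force"],s["wrist_torque"])
f=grab_frame("scene"); u,v=proj(f,[501.5,-70,152])[0].astype(int)
cv2.imwrite("pics/bar3.png",cv2.resize(f["img"][v-60:v+60,u-60:u+60,::-1],(590,590),interpolation=cv2.INTER_CUBIC))
E
```

```text
[501.54367918 -70.53293562 306.41933425] [3.14076200e+00 4.97221264e-04 1.75960200e+00] 0.14622873921094087 [-2.58511968 -1.89127514  6.92194753] [-0.15110387  0.28330859 -0.09612672]
```

View pics/bar3.png

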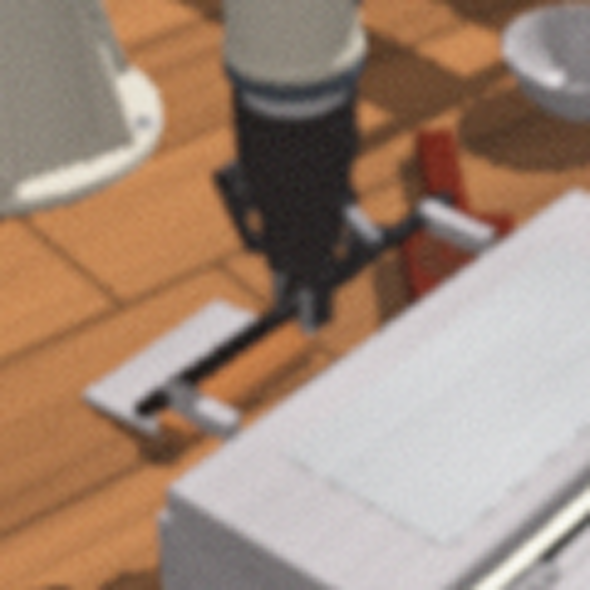

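The bar is gripped (opening 0.146, about 12 mm; jaws at crop 300,300). I'll raise it along the arc to q≈0.4 first.

Call:
{"api": "apply_moves", "payload": {"motion": "-1 0 0.0003 -0.013 0;-1 0 0.0013 -0.0265 0;-1 0 0.003 -0.0396 0;-1 0 0.0053 -0.0526 0;-1 0 0.0082 -0.0656 0;-1 0 0.0118 -0.0783 0;-1 0 0.0161 -0.0909 0;-1 0 0.0209 -0.1032 0;-1 0 0.0209 -0.1032 0;-1 0 0.0209 -0.1032 0"}}

```text
clock: 8.82
eef_pos: [521.2, -66.8, 409.2]
tcp_rot: [-3.139, 0.001, 1.76]
contact_force: [-4.7, -3.7, 0.3]
opening: 0.146
```

```bash
python3 - <<'E'
from h import *
s=r.sense(); print(s["eef_pos"],s["tcp_rot"],s["opening"],s["contact_force"],s["wrist_torque"])
f=grab_frame("scene"); u,v=proj(f,[540,-60,230])[0].astype(int)
print([(np.round(d["point"]),d["conf"]) for d in spotter.place_of("bar_mid","scene")])
cv2.imwrite("pics/bar4.png",cv2.resize(f["img"][v-80:v+80,u-80:u+80,::-1],(590,590),interpolation=cv2.INTER_CUBIC))
E
```

```text
[521.17428851 -66.82338586 409.17981559] [-3.13948607e+00  6.39016492e-04  1.75980199e+00] 0.14624573858733353 [-4.71937199 -3.70070059  0.33853715] [-0.61722406  0.84780433 -0.01140289]
[(array([519., -64., 248.]), 0.95)]
```

View pics/bar4.png

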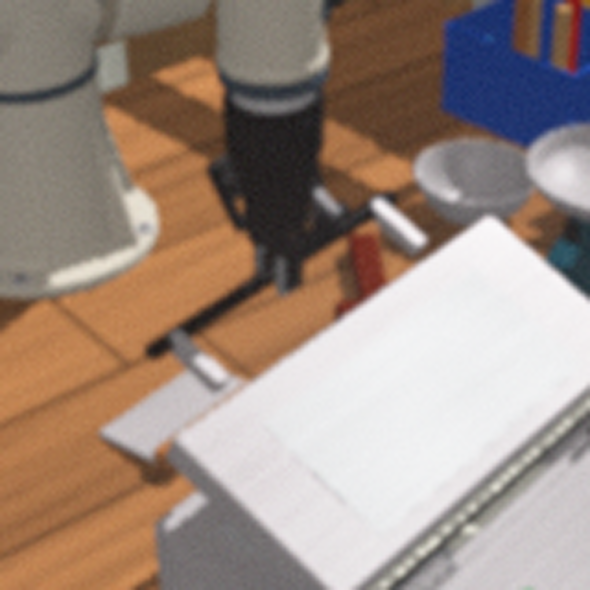

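Hatch at about 0.40 and following as expected. Continuing past balance to about 0.79.

Call:
{"api": "apply_moves", "payload": {"motion": "-1 0 0.0055 -0.0121 0;-1 0 0.0115 -0.0238 0;-1 0 0.0182 -0.0353 0;-1 0 0.0254 -0.0464 0;-1 0 0.0331 -0.0572 0;-1 0 0.0414 -0.0675 0;-1 0 0.0484 -0.0755 0;-1 0 0.0557 -0.0832 0;-1 0 0.0576 -0.085 0;-1 0 0.0576 -0.085 0;-1 0 0.0576 -0.085 0;-1 0 0.0576 -0.085 0"}}

```text
clock: 9.92
eef_pos: [575.9, -56.5, 495.5]
tcp_rot: [-3.134, 0.001, 1.759]
contact_force: [-21.5, -5.1, 20.3]
opening: 0.14
```

```bash
python3 - <<'E'
from h import *
s=r.sense(); print(s["eef_pos"],s["tcp_rot"],s["opening"],s["contact_force"],s["wrist_torque"])
f=grab_frame("scene"); u,v=proj(f,[570,-60,300])[0].astype(int)
print([(np.round(d["point"]),d["conf"]) for d in spotter.place_of("bar_mid","scene")])
f2=grab_frame("top");print([(np.round(d["point"]),d["conf"]) for d in spotter.place_of("bar_mid","top")])
cv2.imwrite("pics/bar5.png",cv2.resize(f["img"][v-80:v+80,u-80:u+80,::-1],(590,590),interpolation=cv2.INTER_CUBIC))
E
```

```text
[575.8537685  -56.50634877 495.53596748] [-3.13449150e+00  9.27125230e-04  1.75935797e+00] 0.13959377415407165 [-21.53505701  -5.12700904  20.28423308] [-0.97192078  3.78415911 -0.02695714]
[(array([575., -58., 335.]), 0.74)]
[(array([575., -57., 335.]), 0.64)]
```

View pics/bar5.png

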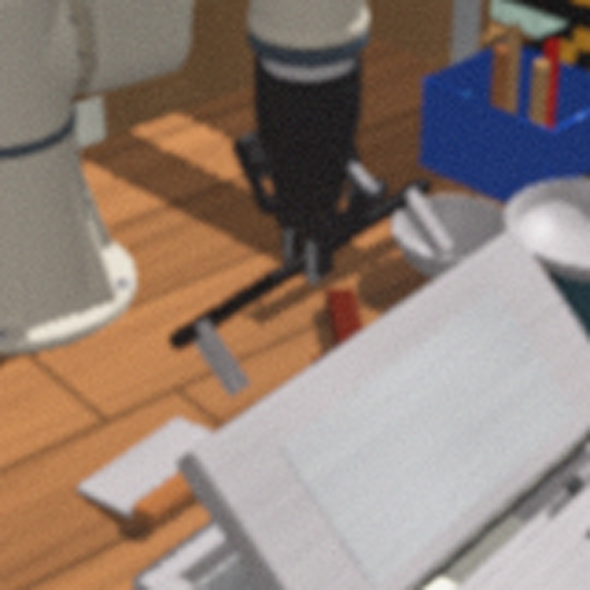

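The hatch is at about 0.77: I get 0.76–0.79 from vision, arm height and reach, so it is past 0.73, and it was held there. A 30 N radial push shows my arc is slightly tight. I'll ease back to about 0.60 with a small outward correction.

Call:
{"api": "apply_moves", "payload": {"motion": "-1 0 -0.004 0.003 0;-1 0 -0.0086 0.0066 0;-1 0 -0.013 0.0115 0;-1 0 -0.0174 0.0165 0;-1 0 -0.0216 0.0216 0;-1 0 -0.0257 0.0268 0;-1 0 -0.0296 0.0322 0;-1 0 -0.0334 0.0376 0;-1 0 -0.0334 0.0376 0;-1 0 -0.0334 0.0376 0;-1 0 -0.0334 0.0376 0;-1 0 -0.0334 0.0376 0"}}

```text
clock: 11.12
eef_pos: [544.9, -62.4, 456.4]
tcp_rot: [-3.139, 0.001, 1.76]
contact_force: [-5.2, -2.9, 3.6]
opening: 0.149
```

```bash
python3 - <<'E'
from h import *
s=r.sense(); print(s["eef_pos"],s["tcp_rot"],s["opening"],s["contact_force"],s["qvel"].round(4))
f=grab_frame("scene"); u,v=proj(f,[550,-60,300])[0].astype(int)
print([(np.round(d["point"]),d["conf"]) for d in spotter.place_of("bar_mid","scene")])
print([(np.round(d["point"]),d["conf"]) for d in spotter.place_of("lid_top","scene")])
print([(np.round(d["point"]),d["conf"]) for d in spotter.place_of("tub","scene")])
f2=grab_frame("top");print([(np.round(d["point"]),d["conf"]) for d in spotter.place_of("bar_mid","top")])
cv2.imwrite("pics/end.png",f["img"][:,:,::-1])
img=f["img"];x0,x1,y0,y1=(95,200,215,290)
hsv=cv2.cvtColor(img,cv2.COLOR_RGB2HSV); k=np.zeros(hsv.shape[:2],np.uint8)
k[y0:y1,x0:x1]=cv2.inRange(hsv,(105,130,60),(125,255,255))[y0:y1,x0:x1]
print(cv2.fitEllipse(max(cv2.findContours(k,0,1)[0],key=cv2.contourArea)))
E
```

```text
[544.86773353 -62.35875785 456.39050382] [-3.13949279e+00  6.16205577e-04  1.75951590e+00] 0.1487748593743078 [-5.24047811 -2.90197681  3.56905399] [ 0.      0.0003 -0.0001 -0.0007 -0.0007 -0.0007]
[(array([543., -63., 296.]), 0.83)]
[(array([ 290., -465.,   29.]), 0.91), (array([ 466., -398.,   99.]), 0.57)]
[(array([ 469., -402.,    2.]), 0.57)]
[(array([544., -62., 299.]), 0.76)]
((137.29660034179688, 241.74539184570312), (29.49634552001953, 42.756187438964844), 74.8521957397461)
```

View pics/end.png

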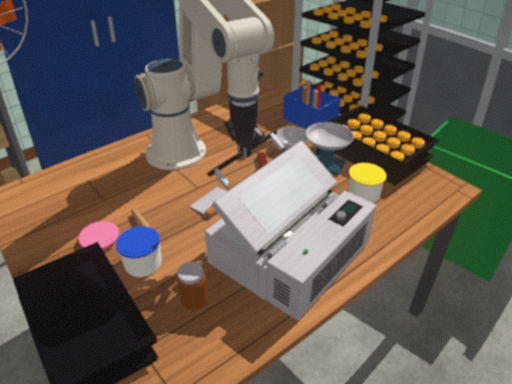

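The picture shows the hatch held half open with the gripper on the bar (245,150). The blue lid is level (138,241) and the bystanders are in place. Hatch angle is about 0.58–0.60 and the arm is still. Handing in.

```bash
python3 -c "
from rig import r
print(r.sign_off())"
```

```text
the job is handed in; nothing more can be done
None
```

I pressed the blue lid home, raised the hatch past balance, and handed the job in while still holding the bar at about 0.58–0.60 rad. I got no verdict back.

- **Lid:** After pressing, its outline matched a level lid on the rim (tilt 75.5° against 75.7° for a level lid; it was 82.2° before). The highest force I read while pressing was about 20 N, under your 25 N limit. The spotter still placed the tub where it was at the start.
- **Past balance:** The raise peaked at about 0.77 rad; my estimates ran from 0.76 to 0.79, all above 0.73. The 0.73 margin rests on those estimates, since the hatch angle is not read directly.
- **Final hold:** The cameras put the final angle at about 0.58 and the arm pose at about 0.60. The arm was still, the jaws were closed on the bar, and the contact force was about 7 N.
- **Bystanders:** By eye in the last picture, none of them had moved.

**What disagreed:** At the top of the raise the wrist showed about 30 N along the hatch, because my arc was slightly tight. I corrected this on the way down, and it fell to about 7 N. While descending onto the lid, the force read near zero until the lid was almost seated, so I judged that it was home from the images and the final height. The fingertips ended at 96.5 mm, and the lid top should be at 96 mm.

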